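# Nip up the gland nut of the water valve

## Robot

A 6-joint arm with a two-finger parallel gripper is mounted at the origin on the work surface. World frame = base frame: x ahead of the robot, y to its left, z up, the work surface at z = 0. Lengths are in m, angles in rad, forces in N, time in s.
With the tool pointing down it reaches from about 0.375 to 0.75 m from the base axis. Payload 9 kg.
Tool frame: the origin (TCP) lies on the front face of the gripper's body, between the roots of the fingers; the fingertips stand 73 mm ahead of it and the grasp point (between the pads) lies 54 mm ahead of it; z points along the fingers, y is the line along which they close (so a half turn about z gives the same grasp; the last joint's range is limited). The gripper opens to 85 mm and grips with 20 to 120 N. Pads are 22 mm wide; open, the fingers measure 114 mm over their backs; the gripper's body (76 mm by 85 mm) begins 54 mm behind the grasp point. The pads swing forward as they close: fully open they stand 13 mm farther back than shut.
Start: joints at [1.095, 0.104, 0.097, 1.564, 0, 1.353], TCP at [0.153, 0.58, 0.304] pointing down, gripper open.
Joint ranges: [-2.99, 2.99], [-0.84, 1.86], [-1.1, 1.16], [-1.84, 2.11], [-1.51, 1.56], [-3.14, 3.14]. Speed limits (rad/s): [2.22, 2.22, 2.57, 3.14, 3.14, 3.14].

## Interface

Orientations are given as a unit quaternion [x, y, z, w].
In Python, from plant import env gives the robot as it stands. The module is installed in compiled form; this text tells all that it offers.
- The arm moves only by the tool send_rows, never from a script. Its argument "series" is a list of rows, each an object with "claw": the finger opening in mm, from 0 to 85.4; "travel": the shift along the tool's x, y, z in mm, a list of three; "angular": the turn, a rotation vector about the tool's x, y, z in degrees, a list of three. In form: [{"claw": claw, "travel": [x, y, z], "angular": [rx, ry, rz]}, ...]. A call has 1 to 12 rows; each row shifts and turns the commanded pose from where the row before left it, along the tool's axes as they then stand; what a row does not reach is not made up. A row lasts 1/10 s, in which the tool goes at most 50 mm and 8.59 degrees, less where a joint would pass 70% of its speed; a pose out of reach is approached as far as the arm can. A call is refused whole if a number of a shift passes 50 or a number of a turn 8.59, either way. A call with a gripper value outside its range is refused whole. The fingers move at their own pace and stop on an object; the grip force is fixed at half the most. Time passes only in rows, so rows that do not move let the fingers close. It gives the time, the measured TCP pose, the force, the opening and the grip force at its end, in the units of the state.
- env.get_obs(): the state, without advancing time (a new reading comes with each control period).
- env.get_image(name): name is "scene" or "side" or "wrist"; returns a dict with "frame" (400x640x3 uint8, blue, green, red), "range_z" (400x640 float32, m along the optical axis (not along the pixel's ray), 0 where there is no reading), "camera_matrix" (3x3 intrinsics, pixels), "extrinsics" (4x4, takes a point from camera to world coordinates). Camera axes: x right, y down, z forward; pixel columns grow to the right and rows downward; lengths in m; the calibration is good to about 2 mm. A picture is of the moment at which its call begins.
- env.job_done(): hands the job in; it is judged then, once.
The state is a dict: "time": time; "q": joint angles; "joint_vel": joint speeds; "effort": joint torques, N m; "eef_pos": TCP position; "tool_rot": TCP orientation; "wrist_force": force on the tool from outside, world axes, zero at the start; "torque": the same for the moment, N m; "opening": opening from 0.0 (shut) to 1.0 (fully open); "grip_force": force on a finger pad.
Only numpy, scipy, OpenCV 4.12 (cv2) and the standard library are available. Lean on these libraries where they do the work, as an engineer would, in place of code of your own. Each camera call takes 0.05 s, during which the arm holds its last target. There are 200 camera calls.

## Task

Turn the big brass hex nut on top of the counter water valve clockwise with the fingers until it is finger-tight, then take the open-ended wrench from its cradle and tighten the nut one sixth of a turn (one flat) further with it, gently and no more. Lay the wrench back in its cradle, and leave everything else on the counter alone.

Things in the scene. Friction and masses are not known exactly. Their poses are not given: they have to be found in the camera images.
- nut_center (a point): centre (half-way up) of the brass hex gland nut on top of the upright brass valve: 30 mm across flats, 34.6 mm across corners, 26 mm tall, level, 85 to 111 mm above the counter; it does not rise or sink as it turns. A 12 mm thick steel stem sticks up 11 mm out of its top. z is up; x points square out of one of its six flats. It tightens clockwise seen from above.
- washer_tab (a point): tab of the flat dark steel washer (40 mm across, 2 mm thick, top 85 mm above the counter) just under the nut; the tab is 8 mm wide, reaches 31 mm out from the nut's axis (this point lies 28 mm out). z is up; x points from the axis along the tab. The washer stays still while the nut runs freely and turns with it once the nut bites.
- washer (a joint): turn of the washer, rad, clockwise from above: 0 until the nut bites, then it grows with the nut; one sixth of a turn is 1.05. The nut first turns freely (0.12 N m) for 0.1 to 0.25 of a turn, then it bites (finger-tight): from there it turns only against about 0.6 N m. It stays where it is left. Hand turning must stop within 15 degrees after the bite.
- valve: the upright brass valve fixed to the counter, with the nut on top: round steel foot 68 mm across, column 30 to 38 mm thick, 83 mm tall, with a side pipe along its x, at most 57 mm above the counter and reaching 77 mm out. Origin: centre of its foot on the counter, on the nut's axis; z up.
- wrench_grip (a point): grip point in the middle of the steel open-ended wrench's handle, half-way up its thickness. The wrench is 214 mm long, 10 mm thick, about 0.2 kg, balances 32 mm from this point towards the jaw; its handle is 14 mm wide. x points along the handle to the open jaw, z is up as it lies. In the cradle this point is 45 mm above the counter.
- wrench_jaw (a point): where the nut's axis comes when the wrench is fully on the nut: between the jaw prongs, 109 mm along x from the grip point. The prongs are parallel to x, 31.5 mm apart (1.5 mm play on the nut, so about 5 degrees of slack each way), 49 mm over all, reach 22 mm past this point and flare outwards at the tips; the closed throat lies 18 mm behind it.
- cradle_seat (a point): seat of the aluminium wrench cradle fixed to the counter: posts 10 mm thick at -60 and +50 mm along x, each with a notch 22 mm wide with 8 mm high lips, on a base plate 150 by 50 by 6 mm. The wrench rests on the posts, underside 40 mm up; this point is 45 mm up, on its handle's axis. In place, the grip point is 10 mm behind this point along x, the jaw to +x.
Not all that is in view belongs to the job. Leave any pink look-alike of the valve alone. Leave any green look-alike of the part that bears cradle_seat alone.

How it is judged:
By the outcome, as a careful person would: the job done as asked, in the order asked, and still so for the second after the job is handed in, with the robot touching nothing.
It also fails if it takes over 72 s, if anything falls off the work surface, if the arm or the gripper's body presses on something with over 40 N, if the wrist force passes 120 N, or if a joint passes its speed limit or range.

## Working session

There is one attempt and no reset: what is moved stays moved. The work goes in short steps, Python scripts to look and compute and a tool call to move; the robot and the scene stay as the last step left them, time stands still between calls to the robot, and variables do not carry over. Pictures are saved under pics/ and viewed, at most 10 in all, crops included, and the job is handed in when it is done.

Besides the shell and the picture viewer there is one more tool, called after "Call:" as name(argument=value, ...) on one line, values as JSON. send_rows: Moves the arm, as the interface text tells. Its arguments: {"type":"object","properties":{"series":{"type":"array","items":{"type":"object","properties":{"claw":{"type":"number"},"travel":{"type":"array","items":{"type":"number"}},"angular":{"type":"array","items":{"type":"number"}}}}}},"required":["series"]}

```bash
mkdir -p pics
python3 - <<'E'
from plant import env
import cv2,numpy as np
a=[]
for n in("scene","side","wrist"):
    r=env.get_image(n);cv2.imwrite(f"pics/{n}0.png",r["frame"]);np.savez(f"{n}0.npz",**r)
    print(n,r["extrinsics"].round(3).tolist(),r["camera_matrix"].round(1).tolist())
o=env.get_obs();print(o)
E
```

```text
scene [[0.286, 0.806, -0.518, 0.918], [0.958, -0.237, 0.16, -0.12], [0.007, -0.542, -0.84, 0.661], [0.0, 0.0, 0.0, 1.0]] [[364.1, 0.0, 319.5], [0.0, 364.1, 202.0], [0.0, 0.0, 1.0]]
side [[0.993, -0.044, 0.106, 0.47], [-0.114, -0.489, 0.865, -0.776], [0.013, -0.871, -0.491, 0.528], [0.0, 0.0, 0.0, 1.0]] [[425.0, 0.0, 315.2], [0.0, 425.0, 204.6], [0.0, 0.0, 1.0]]
wrist [[0.255, 0.924, 0.284, 0.08], [0.967, -0.244, -0.075, 0.599], [-0.0, 0.293, -0.956, 0.372], [0.0, 0.0, 0.0, 1.0]] [[285.4, 0.0, 318.7], [0.0, 285.4, 201.6], [0.0, 0.0, 1.0]]
{'time': 0.15, 'q': array([ 1.09530454e+00,  1.04553979e-01,  9.66759458e-02,  1.56391356e+00,
       -2.90590682e-05,  1.35308377e+00]), 'joint_vel': array([-0.00100109, -0.00256825,  0.00353845,  0.00094891,  0.00132386,
       -0.00035852]), 'effort': array([ 2.68618191e-03, -5.57359171e+01,  5.04002738e+01,  1.28901727e-02,
       -2.97310307e-04,  2.75655403e-06]), 'eef_pos': array([0.15288098, 0.58001071, 0.30332113]), 'tool_rot': array([ 1.28533024e-01,  9.91705104e-01, -4.72974423e-04, -1.55381970e-04]), 'wrist_force': array([0.01700833, 0.27177323, 0.0670391 ]), 'torque': array([-0.02891933,  0.02671574, -0.03823118]), 'grip_force': 0.0, 'opening': 1.0040161699418844}
```

View pics/scene0.png

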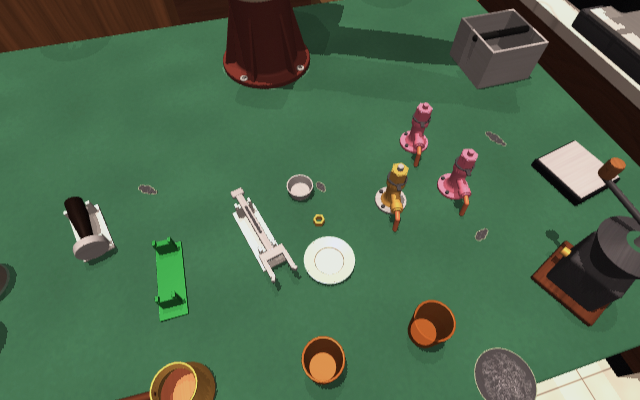

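View pics/side0.png

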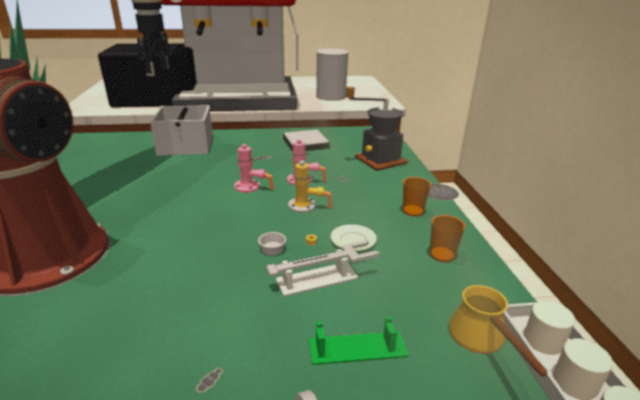

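The scene view shows the brass valve with its nut near (400,170) and foot at (392,200). The wrench lies in its cradle from (238,195) to (285,265), and the pink and green look-alikes stand apart. In the side view the nut is near (302,172) and the wrench runs from (270,270) to (375,257).

```bash
cat > h.py <<'E'
import numpy as np,cv2
def cloud(r):
    K=r["camera_matrix"];T=r["extrinsics"];Z=r["range_z"]
    v,u=np.mgrid[:400,:640]
    P=np.stack([(u-K[0,2])/K[0,0]*Z,(v-K[1,2])/K[1,1]*Z,Z],-1)@T[:3,:3].T+T[:3,3]
    P[Z<=0]=np.nan
    return P
def ray(r,u,v):
    K=r["camera_matrix"];T=r["extrinsics"]
    d=T[:3,:3]@np.array([(u-K[0,2])/K[0,0],(v-K[1,2])/K[1,1],1]);return T[:3,3],d
def plane(r,u,v,z):
    o,d=ray(r,u,v);return o+d*(z-o[2])/d[2]
def two(r1,p1,r2,p2):
    o1,d1=ray(r1,*p1);o2,d2=ray(r2,*p2)
    s=np.linalg.lstsq(np.stack([d1,-d2],1),o2-o1,rcond=None)[0]
    a,b=o1+d1*s[0],o2+d2*s[1];return (a+b)/2,np.linalg.norm(a-b)
def proj(r,P):
    T=r["extrinsics"];c=(np.asarray(P)-T[:3,3])@T[:3,:3];c=c@r["camera_matrix"].T;return c[...,:2]/c[...,2:]
E
python3 - <<'E'
from h import *
s=dict(np.load("scene0.npz"));d=dict(np.load("side0.npz"));w=dict(np.load("wrist0.npz"))
print("stem",two(s,(400,165),d,(302,163)))
print("wrench tail/head",plane(s,238,192,.05),plane(s,275,258,.05),plane(d,272,268,.05),plane(d,350,256,.05))
for n,r,(u0,u1,v0,v1) in(("s",s,(375,425,150,215)),("d",d,(285,335,150,215))):
    P=cloud(r)[v0:v1,u0:u1];f=r["frame"][v0:v1,u0:u1]
    hsv=cv2.cvtColor(f,cv2.COLOR_BGR2HSV)
    m=(P[...,2]>.1)&(P[...,2]<.114)&(hsv[...,0]>15)&(hsv[...,0]<32)&(hsv[...,1]>120)
    print(n,m.sum(),np.nanmin(P[m],0),np.nanmax(P[m],0),np.nanmean(P[m],0))
for n,r in(("s",s),("d",d)):
    P=cloud(r);hsv=cv2.cvtColor(r["frame"],cv2.COLOR_BGR2HSV)
    m=(P[...,2]>.044)&(P[...,2]<.056)&(hsv[...,1]<70)&(abs(P[...,0]-.5)<.25)&(abs(P[...,1]+.1)<.2)
    q=P[m];print(n,m.sum(),np.median(q,0));
    x=q[:,:2];(c,sz,a)=cv2.minAreaRect(x.astype(np.float32)*1000);print(c,sz,a,np.median(q[:,2]))
def crop(r,u,v,h,k,fl=cv2.INTER_CUBIC):
    return cv2.resize(r["frame"][v-h:v+h,u-h:u+h],(k,k),interpolation=fl)
top=np.hstack([crop(s,400,183,35,400),crop(d,308,185,35,400)])
top=cv2.resize(top,(600,300))
bot=np.hstack([crop(s,262,235,50,300),crop(d,325,260,60,300)])
cv2.imwrite("pics/m1.png",np.vstack([top,bot]))
cv2.imwrite("pics/w.png",w["frame"])
E
```

```text
stem (array([0.54866874, 0.15283878, 0.11789534]), np.float64(0.004052942789082808))
wrench tail/head [ 0.47196684 -0.15546038  0.05      ] [ 0.63480374 -0.11573778  0.05      ] [ 0.46837398 -0.15900498  0.05      ] [ 0.61573772 -0.1366279   0.05      ]
s 156 [0.53645302 0.13621563 0.10030918] [0.56663528 0.16939575 0.11395336] [0.55551005 0.14970039 0.11030331]
d 86 [0.53511171 0.13532516 0.10048636] [0.56217246 0.16724532 0.11372798] [0.54800848 0.14418691 0.10782322]
s 1113 [ 0.60218041 -0.13149083  0.05051442]
(566.0480346679688, -133.91912841796875) (215.26129150390625, 52.02354431152344) 15.171867370605469 0.05051442436483766
d 968 [ 0.57813513 -0.13724044  0.04871421]
(564.25439453125, -132.41192626953125) (214.14942932128906, 52.41474914550781) 13.790909767150879 0.04871420627011791
```

View pics/m1.png

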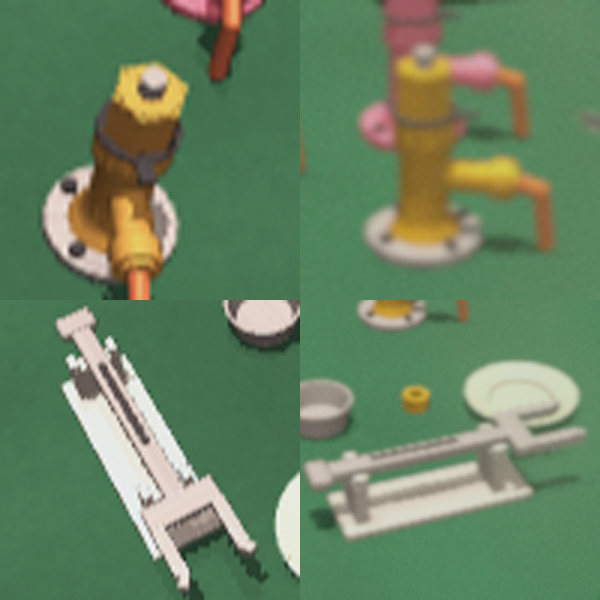

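Call:
send_rows(series=[{"claw": 60, "travel": [-41, -26, 0], "angular": [0, 0, 0]}, {"claw": 60, "travel": [-41, -26, 0], "angular": [0, 0, 0]}, {"claw": 60, "travel": [-41, -26, 0], "angular": [0, 0, 0]}, {"claw": 60, "travel": [-41, -26, 0], "angular": [0, 0, 0]}, {"claw": 60, "travel": [-41, -26, 0], "angular": [0, 0, 0]}, {"claw": 60, "travel": [-41, -26, 0], "angular": [0, 0, 0]}, {"claw": 60, "travel": [-41, -26, 0], "angular": [0, 0, 0]}, {"claw": 60, "travel": [-41, -26, 0], "angular": [0, 0, 0]}, {"claw": 60, "travel": [-41, -26, 0], "angular": [0, 0, 0]}, {"claw": 60, "travel": [-41, -26, 0], "angular": [0, 0, 0]}, {"claw": 60, "travel": [-41, -26, 0], "angular": [0, 0, 0]}, {"claw": 60, "travel": [-41, -26, 0], "angular": [0, 0, 0]}])

```text
time: 1.35
eef_pos: [0.5502, 0.1513, 0.3038]
tool_rot: [0.129, 0.992, 0.0, -0.0]
wrist_force: [0.1, 1.2, 0.5]
opening: 0.705
grip_force: 0.0
```

```bash
cat >> h.py <<'E'
def show(o):
    from scipy.spatial.transform import Rotation as R
    M=R.from_quat(o["tool_rot"]).as_matrix()
    print("t",round(o["time"],2),"pos",o["eef_pos"].round(4),"yang",round(float(np.degrees(np.arctan2(M[1,1],M[0,1]))),2),"tilt",M[:,2].round(3),"F",o["wrist_force"].round(1),"T",o["torque"].round(2),"op",round(float(o["opening"])*85.4,1),"gf",round(float(o["grip_force"]),1),"q",o["q"].round(2))
    return M
E
python3 - <<'E'
from plant import env
from h import *
show(env.get_obs())
r=env.get_image("wrist");np.savez("w1.npz",**r)
cv2.imwrite("pics/w1.png",r["frame"])
s=dict(np.load("scene0.npz"));d=dict(np.load("side0.npz"))
print("pinks",two(s,(469,155),d,(299,143))[0],two(s,(424,107),d,(245,148))[0])
print(proj(r,[.55,.152,.111]))
E
```

```text
t 1.35 pos [0.5502 0.1513 0.3038] yang 75.22 tilt [ 0.  0. -1.] F [0.1 1.2 0.5] T [ 0.03 -0.07  0.05] op 60.2 gf 0.0 q [0.04 0.01 0.   1.56 0.   0.3 ]
pinks [0.55519015 0.29969354 0.10967238] [0.41143842 0.26963585 0.11310639]
[319.07429421 196.01831898]
```

View pics/w1.png

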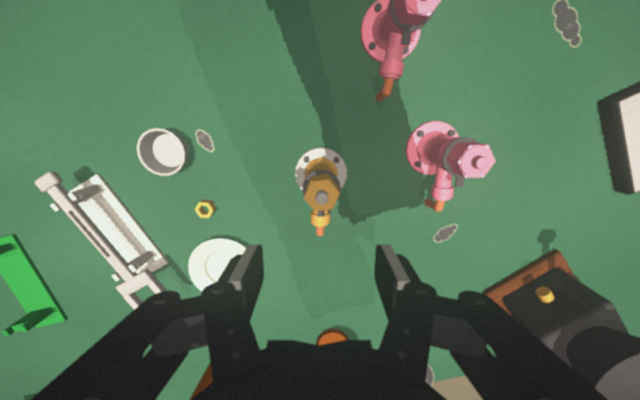

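The wrist view shows the brass hex nut at about (321,190), with its stem at (321,197), as predicted. The pinks are at (470,160) and (395,15), clear of the fingers. The fingers close along the image's horizontal. I'll go lower for a close look.

Call:
send_rows(series=[{"claw": 60, "travel": [0, 0, 30], "angular": [0, 0, 0]}, {"claw": 60, "travel": [0, 0, 25], "angular": [0, 0, 0]}, {"claw": 60, "travel": [0, 0, 0], "angular": [0, 0, 0]}])

```text
time: 1.7
eef_pos: [0.5475, 0.1528, 0.2449]
tool_rot: [0.129, 0.992, -0.0, -0.003]
wrist_force: [0.1, -0.8, -0.2]
opening: 0.705
grip_force: 0.0
```

Run:
```python
from plant import env
from h import *
show(env.get_obs())
r=env.get_image("wrist");np.savez("w2.npz",**r)
u,v=proj(r,[.55,.152,.111]).astype(int);print(u,v)
cv2.imwrite("pics/w2.png",cv2.resize(r["frame"][v-50:v+50,u-50:u+50],(600,600),interpolation=cv2.INTER_CUBIC))
```

```text
t 1.7 pos [0.5475 0.1528 0.2449] yang 75.2 tilt [-0.006 -0.    -1.   ] F [ 0.1 -0.8 -0.2] T [-0.05 -0.04 -0.01] op 60.2 gf 0.0 q [ 0.04  0.01 -0.11  1.46  0.    0.3 ]
318 222
```

View pics/w2.png

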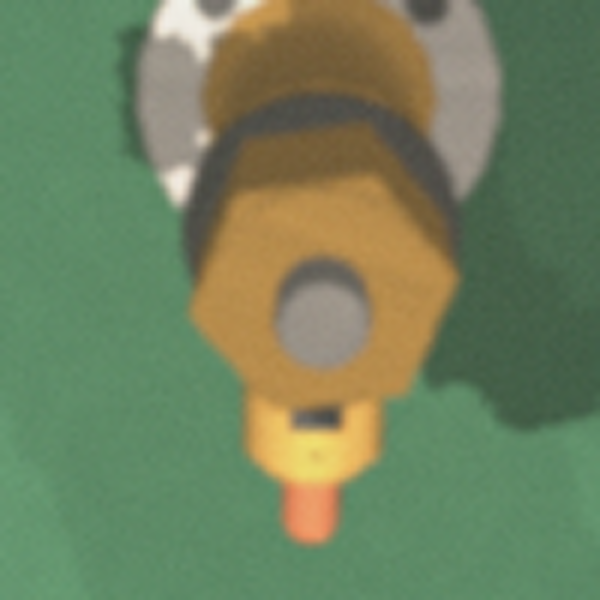

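Close view of the nut: the top hexagon's corners are at crop (238,190), (380,175), (457,275), (408,395), (255,400) and (190,310). The stem is at (322,318), and the washer tab just shows at (316,418).

Run:
```python
from h import *
r=dict(np.load("w2.npz"));w1=dict(np.load("w1.npz"))
c=np.array([(238,190),(380,175),(457,275),(408,395),(255,400),(190,310)])/6.+[268,172]
P=np.array([plane(r,*q,.111) for q in c]);m=P.mean(0);print("center",m.round(4))
d=P-m;print("r",np.hypot(d[:,0],d[:,1]).round(4));a=np.degrees(np.arctan2(d[:,1],d[:,0]))
print("corner ang",a.round(1),(a%60).round(1))
print("stem top",plane(r,322/6+268,308/6+172,.122),plane(r,322/6+268,318/6+172,.122))
print("height stem 2 views",two(w1,(320.5,196.5),r,(322/6+268,316/6+172)))
print("tab",plane(r,316/6+268,418/6+172,.085))
f=r["frame"];hsv=cv2.cvtColor(f,cv2.COLOR_BGR2HSV);
print(hsv[172+50:172+56,268+35:268+70:6].tolist()[0], hsv[241,320])
```

```text
center [0.5495 0.1545 0.111 ]
r [0.017  0.017  0.0172 0.018  0.017  0.0168]
corner ang [-157.3  140.2   82.9   23.7  -44.7  -96.6] [22.7 20.2 22.9 23.7 15.3 23.4]
stem top [0.54745899 0.15497609 0.122     ] [0.54869913 0.15465226 0.122     ]
height stem 2 views (array([0.54642998, 0.15470731, 0.12702011]), np.float64(0.0009472678390392001))
tab [0.57770061 0.14653008 0.085     ]
[[18, 148, 184], [18, 145, 183], [21, 35, 125], [17, 32, 158], [19, 28, 146], [18, 149, 181]] [19 22 92]
```

Call:
send_rows(series=[{"claw": 60, "travel": [0, 0, 0], "angular": [0, 0, -7.5]}, {"claw": 60, "travel": [0, 0, 0], "angular": [0, 0, -7.5]}, {"claw": 60, "travel": [0, 0, 0], "angular": [0, 0, -7.5]}, {"claw": 60, "travel": [0, 0, 0], "angular": [0, 0, -7.5]}, {"claw": 60, "travel": [0, 0, 0], "angular": [0, 0, -7]}, {"claw": 60, "travel": [0, 0, 0], "angular": [0, 0, 0]}, {"claw": 60, "travel": [0, 0, 0], "angular": [0, 0, 0]}])

```text
time: 2.45
eef_pos: [0.5495, 0.1533, 0.2503]
tool_rot: [-0.191, 0.982, -0.0, 0.001]
wrist_force: [0.2, 0.2, 0.6]
opening: 0.7
grip_force: 0.0
```

```bash
cat >> h.py <<'E'
def go(o,x,y,z):
    M=show(o);print("tool shift mm",((np.array([x,y,z])-o["eef_pos"])@M*1000).round(1))
E
python3 - <<'E'
from plant import env
from h import *
go(env.get_obs(),.549,.1545,.164)
E
```

```text
t 2.45 pos [0.5495 0.1533 0.2503] yang 112.04 tilt [ 0.002  0.    -1.   ] F [0.2 0.2 0.6] T [-0.03  0.   -0.01] op 59.8 gf 0.0 q [ 0.04  0.01 -0.1   1.46  0.   -0.34]
tool shift mm [ 0.2  1.4 86.3]
```

Call:
send_rows(series=[{"claw": 55, "travel": [0, 1.4, 30], "angular": [0, 0, 0]}, {"claw": 55, "travel": [0, 0, 30], "angular": [0, 0, 0]}, {"claw": 55, "travel": [0, 0, 18], "angular": [0, 0, 0]}, {"claw": 55, "travel": [0, 0, 8], "angular": [0, 0, 0]}, {"claw": 55, "travel": [0, 0, 0], "angular": [0, 0, 0]}, {"claw": 40, "travel": [0, 0, 0], "angular": [0, 0, 0]}, {"claw": 40, "travel": [0, 0, 0], "angular": [0, 0, 0]}])

```text
time: 3.15
eef_pos: [0.5494, 0.1544, 0.1645]
tool_rot: [-0.192, 0.981, -0.0, 0.001]
wrist_force: [-0.9, -0.0, -0.2]
opening: 0.468
grip_force: 0.0
```

Run:
```python
from plant import env
from h import *
go(env.get_obs(),.549,.1545,.164)
r=env.get_image("wrist");np.savez("w3.npz",**r)
u,v=proj(r,[.549,.1545,.111]).astype(int);print(u,v)
cv2.imwrite("pics/w3.png",r["frame"])
```

```text
t 3.15 pos [0.5494 0.1544 0.1645] yang 112.2 tilt [ 0.002  0.    -1.   ] F [-0.9 -0.  -0.2] T [ 0.01 -0.   -0.04] op 40.0 gf 0.0 q [ 0.04  0.03 -0.23  1.31  0.   -0.34]
tool shift mm [0.4 0.2 0.5]
318 274
```

View pics/w3.png

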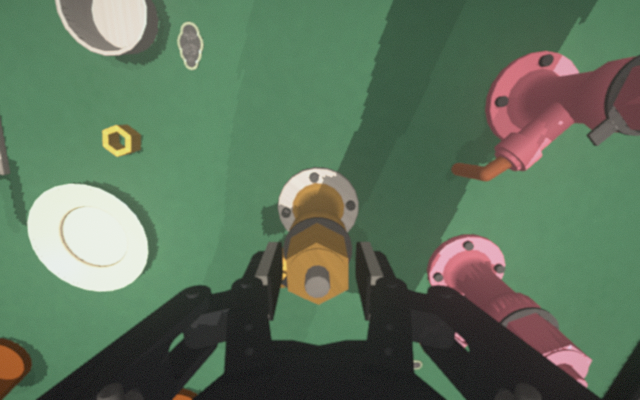

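The nut is centred between the pads (nut at (318,275), pads at x≈268 and 370) with its flats parallel to them. Closing.

Call:
send_rows(series=[{"claw": 25, "travel": [0, 0, 0], "angular": [0, 0, 0]}, {"claw": 25, "travel": [0, 0, 0], "angular": [0, 0, 0]}, {"claw": 25, "travel": [0, 0, 0], "angular": [0, 0, 0]}, {"claw": 25, "travel": [0, 0, 0], "angular": [0, 0, 0]}])

```text
time: 3.6
eef_pos: [0.5495, 0.1538, 0.1645]
tool_rot: [-0.192, 0.981, -0.001, 0.001]
wrist_force: [0.1, -3.6, 5.6]
opening: 0.337
grip_force: 59.3
```

Run:
```python
from plant import env
from h import *
go(env.get_obs(),.549,.1545,.164)
```

```text
t 3.6 pos [0.5495 0.1538 0.1645] yang 112.2 tilt [ 0.002 -0.001 -1.   ] F [ 0.1 -3.6  5.6] T [-0.75  0.09  0.13] op 28.7 gf 59.3 q [ 0.04  0.03 -0.23  1.31 -0.   -0.34]
tool shift mm [0.2 0.8 0.5]
```

Call:
send_rows(series=[{"claw": 25, "travel": [0, 0, 0], "angular": [0, 0, 6]}, {"claw": 25, "travel": [0, 0, 0], "angular": [0, 0, 6]}, {"claw": 25, "travel": [0, 0, 0], "angular": [0, 0, 6]}, {"claw": 25, "travel": [0, 0, 0], "angular": [0, 0, 6]}, {"claw": 25, "travel": [0, 0, 0], "angular": [0, 0, 6]}, {"claw": 25, "travel": [0, 0, 0], "angular": [0, 0, 3]}])

```text
time: 4.2
eef_pos: [0.5494, 0.1541, 0.1645]
tool_rot: [0.096, 0.995, -0.0, 0.001]
wrist_force: [-0.2, -1.4, 6.3]
opening: 0.337
grip_force: 59.4
```

```bash
cat > tab.py <<'E'
from plant import env
from h import *
import sys
def tab(names,save=None):
    M=show(env.get_obs())
    C=np.array([.549,.1545])
    for n in names:
        r=env.get_image(n);f=r["frame"];
        P=cloud(r)
        # ring 24.. 31 mm at z=.085 : dark pixels
        out=[]
        for a in range(-180,180,2):
            g=[]
            for rr in (.0235,.026,.0285):
                p=[C[0]+rr*np.cos(np.radians(a)),C[1]+rr*np.sin(np.radians(a)),.085]
                u,v=np.round(proj(r,p)).astype(int)
                if 0<=u<640 and 0<=v<400 and abs(P[v,u,2]-.085)<.012: g.append(1)
                else: g.append(0)
            out.append(sum(g))
        out=np.array(out);a=np.arange(-180,180,2)
        print(n,"tab angles",[(int(x),int(k)) for x,k in zip(a,out) if k>=2])
        if save: np.savez(f"{save}_{n}.npz",**r)
if __name__=="__main__": tab(sys.argv[2:],sys.argv[1])
E
python3 tab.py t1 scene side wrist
```

```text
t 4.2 pos [0.5494 0.1541 0.1645] yang 78.99 tilt [ 0.002 -0.001 -1.   ] F [-0.2 -1.4  6.3] T [-0.4  0.1  0.1] op 28.8 gf 59.4 q [ 0.04  0.03 -0.23  1.31 -0.    0.24]
scene tab angles [(-78, 2), (-70, 2), (-68, 2), (-66, 2), (-64, 3), (-62, 2), (-60, 3), (-58, 3), (-56, 3), (-54, 3), (-52, 3), (-50, 3), (-48, 3), (-46, 3), (-44, 3), (-42, 3), (-40, 3), (-38, 3), (-36, 2), (-34, 2), (-32, 2), (-30, 3), (-28, 3), (-26, 3), (-24, 3), (-22, 3), (-20, 3), (-18, 3), (-16, 3), (-14, 3), (-12, 3), (-10, 2), (-8, 2), (-6, 2)]
side tab angles [(-134, 2), (-132, 2), (-130, 3), (-128, 3), (-126, 3), (-124, 3), (-122, 3), (-120, 3), (-118, 3), (-116, 3), (-114, 3), (-112, 3), (-110, 3), (-108, 3), (-106, 3), (-104, 3), (-102, 3), (-100, 3), (-98, 3), (-96, 3), (-94, 3), (-92, 3), (-90, 3), (-88, 3), (-86, 3), (-84, 3), (-82, 3), (-80, 3), (-78, 3), (-76, 3), (-74, 3), (-72, 3), (-70, 3), (-68, 3), (-66, 3), (-64, 3), (-62, 3), (-60, 3), (-58, 3), (-56, 3), (-54, 3), (-52, 2), (-50, 2), (-48, 2), (-42, 2), (-40, 2), (-38, 3), (-36, 3), (-34, 3), (-32, 3), (-30, 3), (-28, 3), (-26, 3), (-24, 3), (-22, 3), (-20, 3), (-18, 3), (36, 2), (38, 2), (40, 2), (42, 3), (44, 2), (120, 2), (122, 2), (126, 2)]
wrist tab angles []
```

Call:
send_rows(series=[{"claw": 25, "travel": [0, 0, 0], "angular": [0, 0, 3]}, {"claw": 25, "travel": [0, 0, 0], "angular": [0, 0, 3]}])

```text
time: 4.55
eef_pos: [0.5495, 0.1542, 0.1645]
tool_rot: [0.147, 0.989, -0.0, 0.001]
wrist_force: [-0.4, -2.2, 5.3]
opening: 0.335
grip_force: 59.4
```

```bash
python3 -c "
from plant import env
from h import *
show(env.get_obs())"
```

```text
t 4.55 pos [0.5495 0.1542 0.1645] yang 73.1 tilt [ 0.002 -0.    -1.   ] F [-0.4 -2.2  5.3] T [-0.29  0.12  0.1 ] op 28.6 gf 59.4 q [ 0.04  0.03 -0.23  1.31 -0.    0.34]
```

Call:
send_rows(series=[{"claw": 25, "travel": [0, 0, 0], "angular": [0, 0, 3]}, {"claw": 25, "travel": [0, 0, 0], "angular": [0, 0, 3]}])

```text
time: 4.75
eef_pos: [0.5495, 0.1542, 0.1645]
tool_rot: [0.199, 0.98, 0.0, 0.001]
wrist_force: [-1.2, -2.3, 5.0]
opening: 0.343
grip_force: 59.4
```

```bash
python3 -c "
from plant import env
from h import *
show(env.get_obs())"
```

```text
t 4.75 pos [0.5495 0.1542 0.1645] yang 67.09 tilt [ 0.003 -0.    -1.   ] F [-1.2 -2.3  5. ] T [-0.28  0.07  0.16] op 29.3 gf 59.4 q [ 0.04  0.03 -0.23  1.3  -0.    0.44]
```

Call:
send_rows(series=[{"claw": 25, "travel": [0, 0, 0], "angular": [0, 0, 3]}, {"claw": 25, "travel": [0, 0, 0], "angular": [0, 0, 3]}])

```text
time: 4.95
eef_pos: [0.5495, 0.1543, 0.1645]
tool_rot: [0.25, 0.968, 0.0, 0.001]
wrist_force: [-0.2, -0.8, 5.4]
opening: 0.335
grip_force: 59.4
```

```bash
python3 -c "
from plant import env
from h import *
show(env.get_obs())"
```

```text
t 4.95 pos [0.5495 0.1543 0.1645] yang 61.1 tilt [ 0.003 -0.    -1.   ] F [-0.2 -0.8  5.4] T [-0.21  0.03  0.15] op 28.6 gf 59.4 q [ 0.04  0.03 -0.23  1.3  -0.    0.55]
```

Call:
send_rows(series=[{"claw": 25, "travel": [0, 0, 0], "angular": [0, 0, 3]}, {"claw": 25, "travel": [0, 0, 0], "angular": [0, 0, 3]}])

```text
time: 5.15
eef_pos: [0.5495, 0.1543, 0.1645]
tool_rot: [0.3, 0.954, 0.0, 0.001]
wrist_force: [-0.1, -1.1, 4.8]
opening: 0.337
grip_force: 59.3
```

```bash
python3 -c "
from plant import env
from h import *
show(env.get_obs())"
```

```text
t 5.15 pos [0.5495 0.1543 0.1645] yang 55.1 tilt [ 0.003 -0.    -1.   ] F [-0.1 -1.1  4.8] T [-0.08 -0.01  0.12] op 28.8 gf 59.3 q [ 0.04  0.03 -0.23  1.3  -0.    0.65]
```

Call:
send_rows(series=[{"claw": 25, "travel": [0, 0, 0], "angular": [0, 0, 3]}, {"claw": 25, "travel": [0, 0, 0], "angular": [0, 0, 3]}])

```text
time: 5.35
eef_pos: [0.5496, 0.1544, 0.1645]
tool_rot: [0.349, 0.937, 0.001, 0.001]
wrist_force: [0.3, 0.6, 5.5]
opening: 0.332
grip_force: 59.3
```

```bash
python3 -c "
from plant import env
from h import *
show(env.get_obs())"
```

```text
t 5.35 pos [0.5496 0.1544 0.1645] yang 49.1 tilt [ 0.003  0.    -1.   ] F [0.3 0.6 5.5] T [-0.08 -0.04  0.17] op 28.4 gf 59.3 q [ 0.04  0.03 -0.23  1.3  -0.    0.76]
```

Call:
send_rows(series=[{"claw": 25, "travel": [0, 0, 0], "angular": [0, 0, 3]}, {"claw": 25, "travel": [0, 0, 0], "angular": [0, 0, 2]}])

```text
time: 5.55
eef_pos: [0.5496, 0.1544, 0.1645]
tool_rot: [0.39, 0.921, 0.001, 0.001]
wrist_force: [0.6, -0.3, 4.7]
opening: 0.337
grip_force: 59.3
```

```bash
python3 -c "
from plant import env
from h import *
show(env.get_obs())"
```

```text
t 5.55 pos [0.5496 0.1544 0.1645] yang 44.11 tilt [ 0.003  0.    -1.   ] F [ 0.6 -0.3  4.7] T [-0.1  -0.16  0.12] op 28.7 gf 59.3 q [ 0.04  0.03 -0.23  1.3   0.    0.85]
```

Call:
send_rows(series=[{"claw": 25, "travel": [0, 0, 0], "angular": [0, 0, 3]}, {"claw": 25, "travel": [0, 0, 0], "angular": [0, 0, 2]}])

```text
time: 5.75
eef_pos: [0.5496, 0.1544, 0.1645]
tool_rot: [0.429, 0.903, 0.001, 0.001]
wrist_force: [0.5, -0.2, 4.7]
opening: 0.334
grip_force: 60.1
```

```bash
python3 -c "
from plant import env
from h import *
show(env.get_obs())"
```

```text
t 5.75 pos [0.5496 0.1544 0.1645] yang 39.15 tilt [ 0.003  0.    -1.   ] F [ 0.5 -0.2  4.7] T [-0.06 -0.21  0.61] op 28.5 gf 60.1 q [ 0.04  0.03 -0.23  1.3  -0.    0.93]
```

Torque jumped to 0.61 N m, so the nut has bitten within the last 5°. Release and lift.

Call:
send_rows(series=[{"claw": 55, "travel": [0, 0, 0], "angular": [0, 0, 0]}, {"claw": 55, "travel": [0, 0, 0], "angular": [0, 0, 0]}, {"claw": 55, "travel": [0, 0, 0], "angular": [0, 0, 0]}, {"claw": 55, "travel": [0, 0, -30], "angular": [0, 0, 0]}, {"claw": 55, "travel": [0, 0, -30], "angular": [0, 0, 0]}, {"claw": 55, "travel": [0, 0, -25], "angular": [0, 0, 0]}, {"claw": 55, "travel": [0, 0, 0], "angular": [0, 0, 0]}, {"claw": 55, "travel": [0, 0, 0], "angular": [0, 0, 0]}])

```text
time: 6.55
eef_pos: [0.5489, 0.1544, 0.2481]
tool_rot: [0.429, 0.904, 0.0, 0.0]
wrist_force: [0.1, 0.5, -0.6]
opening: 0.644
grip_force: 0.0
```

Run:
```python
from plant import env
from h import *
show(env.get_obs())
r=env.get_image("wrist");np.savez("w4.npz",**r)
u,v=proj(r,[.5495,.1545,.111]).astype(int);print(u,v)
a=cv2.resize(r["frame"][v-40:v+40,u-40:u+40],(400,400),interpolation=cv2.INTER_CUBIC)
s=env.get_image("scene");np.savez("s4.npz",**s)
x,y=proj(s,[.5495,.1545,.09]).astype(int);print(x,y)
b=cv2.resize(s["frame"][y-20:y+20,x-20:x+20],(400,400),interpolation=cv2.INTER_CUBIC)
cv2.imwrite("pics/w4.png",np.hstack([a,b]))
```

```text
t 6.55 pos [0.5489 0.1544 0.2481] yang 39.25 tilt [ 0.001  0.    -1.   ] F [ 0.1  0.5 -0.6] T [-0.01 -0.01  0.02] op 55.0 gf 0.0 q [ 0.04  0.01 -0.1   1.46  0.    0.93]
319 216
398 175
```

View pics/w4.png

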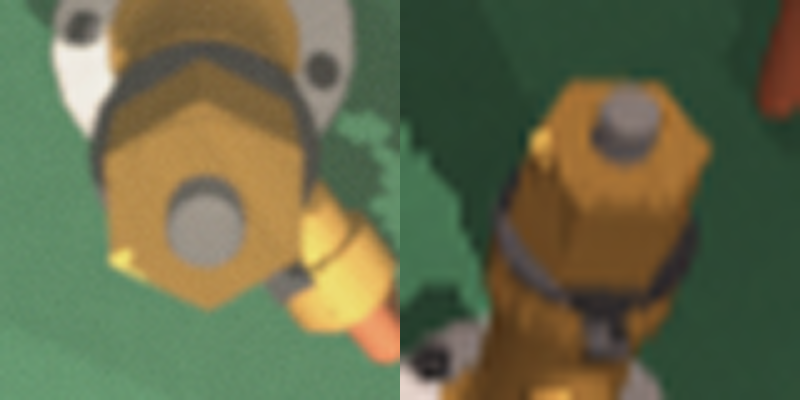

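Left, the hex's flats stand vertical in the image, aligned with the tool, and the tab is at crop (290,278). Right, the tab at (605,335) has barely moved since the start (~3°). Now to the wrench.

Call:
send_rows(series=[{"claw": 55, "travel": [0, 0, 0], "angular": [0, 0, 8.5]}, {"claw": 55, "travel": [0, 0, 0], "angular": [0, 0, 8.5]}, {"claw": 55, "travel": [0, 0, 0], "angular": [0, 0, 8.5]}, {"claw": 55, "travel": [0, 0, 0], "angular": [0, 0, 8.5]}, {"claw": 55, "travel": [0, 0, 0], "angular": [0, 0, 8.5]}, {"claw": 55, "travel": [0, 0, 0], "angular": [0, 0, 8.5]}, {"claw": 55, "travel": [0, 0, 0], "angular": [0, 0, 8.5]}, {"claw": 55, "travel": [0, 0, 0], "angular": [0, 0, 8.5]}, {"claw": 55, "travel": [0, 0, 0], "angular": [0, 0, 8.5]}, {"claw": 55, "travel": [0, 0, 0], "angular": [0, 0, 8.5]}, {"claw": 55, "travel": [0, 0, 0], "angular": [0, 0, 8.5]}, {"claw": 55, "travel": [0, 0, 0], "angular": [0, 0, 8.5]}])

```text
time: 7.85
eef_pos: [0.548, 0.1543, 0.2464]
tool_rot: [0.973, 0.232, -0.001, -0.0]
wrist_force: [-0.6, 0.4, 0.4]
opening: 0.639
grip_force: 0.0
```

Call:
send_rows(series=[{"claw": 55, "travel": [0, 0, 0], "angular": [0, 0, 6.5]}, {"claw": 55, "travel": [0, 0, 0], "angular": [0, 0, 6]}, {"claw": 55, "travel": [0, 0, 0], "angular": [0, 0, 0]}])

```text
time: 8.15
eef_pos: [0.5481, 0.1543, 0.2465]
tool_rot: [0.992, 0.127, -0.001, -0.0]
wrist_force: [-0.5, 0.1, -0.3]
opening: 0.648
grip_force: 0.0
```

Run:
```python
from plant import env
from h import *
go(env.get_obs(),.542,-.139,.25)
r=dict(np.load("w4.npz"))
c=np.array([(205,100),(302,150),(302,260),(208,310),(108,262),(105,155)])/5.+[279,176]
P=np.array([plane(r,*q,.111) for q in c]);m=P.mean(0);d=P-m;print("center",m.round(4),np.hypot(d[:,0],d[:,1]).round(4))
a=np.degrees(np.arctan2(d[:,1],d[:,0]));print((a%60).round(1))
t=plane(r,290/5+279,278/5+176,.085);print("tab",t,np.degrees(np.arctan2(*(t-m)[1::-1])))
s=dict(np.load("scene0.npz"))
Q=cloud(s).reshape(-1,3);k=(Q[:,2]>.06)&(Q[:,0]>.42)&(Q[:,0]<.8)&(Q[:,1]>-.1)&(Q[:,1]<.13)
if k.any():
    g=np.unique((Q[k]/.03).round().astype(int)*30,axis=0);print(g.tolist())
```

```text
t 8.15 pos [0.5481 0.1543 0.2465] yang -75.35 tilt [-0.002 -0.    -1.   ] F [-0.5  0.1 -0.3] T [ 0.01 -0.02  0.03] op 55.3 gf 0.0 q [ 0.04  0.01 -0.1   1.46  0.    2.93]
tool shift mm [-80.1 282.2  -3.5]
center [0.5503 0.1545 0.111 ] [0.0171 0.0173 0.0174 0.0171 0.0175 0.0174]
[ 9.3 11.4  9.2 10.9 10.2 10.1]
tab [0.57638536 0.14643476 0.085     ] -17.234965007497856
[[780, -90, 90], [780, 90, 60], [780, 90, 90], [780, 120, 60], [780, 120, 90], [810, -90, 60], [810, -90, 90], [810, -60, 60], [810, -60, 90], [810, 90, 60], [810, 90, 90], [810, 120, 60], [810, 120, 90]]
```

Call:
send_rows(series=[{"claw": 55, "travel": [-13, 47, 0], "angular": [0, 0, 0]}, {"claw": 55, "travel": [-13, 47, 0], "angular": [0, 0, 0]}, {"claw": 55, "travel": [-13, 47, 0], "angular": [0, 0, 0]}, {"claw": 55, "travel": [-13, 47, 0], "angular": [0, 0, 0]}, {"claw": 55, "travel": [-14, 47, 0], "angular": [0, 0, 0]}, {"claw": 55, "travel": [-14, 47, 0], "angular": [0, 0, 0]}, {"claw": 55, "travel": [0, 0, 0], "angular": [0, 0, 0]}, {"claw": 55, "travel": [0, 0, 0], "angular": [0, 0, 0]}])

```text
time: 8.95
eef_pos: [0.5425, -0.1396, 0.247]
tool_rot: [0.992, 0.128, -0.001, -0.001]
wrist_force: [0.6, -0.2, -0.1]
opening: 0.647
grip_force: 0.0
```

Run:
```python
from plant import env
from h import *
show(env.get_obs())
r=env.get_image("wrist");np.savez("w5.npz",**r);cv2.imwrite("pics/w5.png",r["frame"])
print(proj(r,[[.542,-.139,.05],[.542+.109*.968,-.139+.109*.25,.05]]))
```

```text
t 8.95 pos [ 0.5425 -0.1396  0.247 ] yang -75.26 tilt [-0.001  0.001 -1.   ] F [ 0.6 -0.2 -0.1] T [-0.02 -0.01  0.02] op 55.2 gf 0.0 q [-0.49 -0.02 -0.13  1.46  0.    2.4 ]
[[318.49879089 195.21815342]
 [319.03032244  72.38827613]]
```

View pics/w5.png

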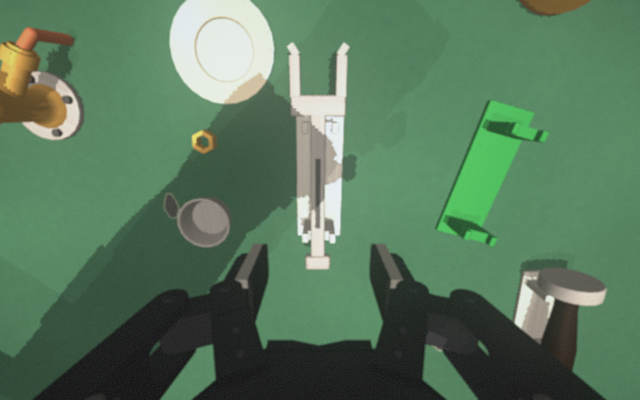

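The wrist view shows the wrench running vertically at u≈318: tail at (317,265), prong tips at (293,45) and (345,45), and throat block front at v≈97. It is parallel to the tool axis and centred between the fingers.

Run:
```python
from plant import env
from h import *
r=dict(np.load("w5.npz"));
tail=plane(r,317.5,268.5,.05);L=plane(r,292,44,.05);R=plane(r,346,44,.05);tip=(L+R)/2
th=plane(r,318.5,97,.05)
ax=tip-tail;l=np.hypot(*ax[:2]);u=ax/l
print("len",l,"ang",np.degrees(np.arctan2(ax[1],ax[0])),"grip from tail",tail+u*.083,"from tip",tip-u*.131,"throat-tail",np.hypot(*(th-tail)[:2]), "width",np.hypot(*(L-R)[:2]))
g=(tail+u*.083+tip-u*.131)/2;print(g)
# depth check across second view
for n in("scene0","side0"):
    q=dict(np.load(n+".npz"));p=proj(q,[*g[:2],.05]).round().astype(int);print(n,cloud(q)[p[1],p[0]])
go(env.get_obs(),g[0],g[1],.045+.054)
```

```text
len 0.21049239378542575 ang 14.322307432586234 grip from tail [ 0.54493457 -0.13774145  0.05      ] from tip [ 0.54153598 -0.13860915  0.05      ] throat-tail 0.16906002331503137 width 0.044896492773104264
[ 0.54323527 -0.1381753   0.05      ]
scene0 [ 0.54476812 -0.13829245  0.05297116]
side0 [ 0.54317745 -0.13968363  0.05044235]
t 9.0 pos [ 0.5426 -0.1385  0.2472] yang -75.19 tilt [-0.001  0.001 -1.   ] F [-0.7  0.5  0.2] T [-0.03  0.02 -0.  ] op 55.4 gf 0.0 q [-0.48 -0.02 -0.13  1.46  0.    2.4 ]
tool shift mm [  0.8   0.  148.2]
```

Call:
send_rows(series=[{"claw": 45, "travel": [0, 0, 40], "angular": [0, 0, 0.5]}, {"claw": 45, "travel": [0, 0, 40], "angular": [0, 0, 0]}, {"claw": 45, "travel": [0, 0, 35], "angular": [0, 0, 0]}, {"claw": 45, "travel": [0, 0, 20], "angular": [0, 0, 0]}, {"claw": 45, "travel": [0, 0, 11], "angular": [0, 0, 0]}, {"claw": 45, "travel": [0, 0, 0], "angular": [0, 0, 0]}, {"claw": 5, "travel": [0, 0, 0], "angular": [0, 0, 0]}, {"claw": 5, "travel": [0, 0, 0], "angular": [0, 0, 0]}, {"claw": 5, "travel": [0, 0, 0], "angular": [0, 0, 0]}, {"claw": 5, "travel": [0, 0, 0], "angular": [0, 0, 0]}])

```text
time: 10.0
eef_pos: [0.544, -0.139, 0.1037]
tool_rot: [0.992, 0.124, 0.001, 0.001]
wrist_force: [-0.0, 2.4, 6.7]
opening: 0.146
grip_force: 59.1
```

Run:
```python
from plant import env
from h import *
show(env.get_obs())
```

```text
t 10.0 pos [ 0.544  -0.139   0.1037] yang -75.75 tilt [ 0.003 -0.001 -1.   ] F [-0.   2.4  6.7] T [0.41 0.04 0.14] op 12.4 gf 59.1 q [-0.48  0.05 -0.33  1.19  0.    2.41]
```

Call:
send_rows(series=[{"claw": 5, "travel": [0, 0, -12], "angular": [0, 0, 0]}, {"claw": 5, "travel": [0, 0, -30], "angular": [0, 0, 0]}, {"claw": 5, "travel": [0, 0, -40], "angular": [0, 0, 0]}, {"claw": 5, "travel": [0, 0, -30], "angular": [0, 0, 0]}, {"claw": 5, "travel": [0, 0, 0], "angular": [0, 0, -7]}, {"claw": 5, "travel": [0, 0, 0], "angular": [0, 0, -7]}, {"claw": 5, "travel": [0, 0, 0], "angular": [0, 0, -7]}, {"claw": 5, "travel": [0, 0, 0], "angular": [0, 0, -7]}, {"claw": 5, "travel": [0, 0, 0], "angular": [0, 0, -7]}, {"claw": 5, "travel": [0, 0, 0], "angular": [0, 0, -7]}, {"claw": 5, "travel": [0, 0, 0], "angular": [0, 0, -7]}, {"claw": 5, "travel": [0, 0, 0], "angular": [0, 0, -7]}])

```text
time: 11.2
eef_pos: [0.5429, -0.1388, 0.2148]
tool_rot: [0.817, 0.577, 0.0, 0.0]
wrist_force: [-0.4, 0.4, -1.7]
opening: 0.144
grip_force: 58.7
```

Call:
send_rows(series=[{"claw": 5, "travel": [0, 0, 0], "angular": [0, 0, -7]}, {"claw": 5, "travel": [0, 0, 0], "angular": [0, 0, -7]}, {"claw": 5, "travel": [0, 0, 0], "angular": [0, 0, -7]}, {"claw": 5, "travel": [0, 0, 0], "angular": [0, 0, -7]}, {"claw": 5, "travel": [0, 0, 0], "angular": [0, 0, -7]}, {"claw": 5, "travel": [0, 0, 0], "angular": [0, 0, -7]}, {"claw": 5, "travel": [0, 0, 0], "angular": [0, 0, -7]}, {"claw": 5, "travel": [0, 0, 0], "angular": [0, 0, -7]}, {"claw": 5, "travel": [0, 0, 0], "angular": [0, 0, -4]}, {"claw": 5, "travel": [0, 0, 0], "angular": [0, 0, 0]}, {"claw": 5, "travel": [0, 0, 0], "angular": [0, 0, 0]}])

```text
time: 12.3
eef_pos: [0.543, -0.1388, 0.2145]
tool_rot: [0.422, 0.907, 0.0, 0.0]
wrist_force: [-0.4, 0.5, -2.1]
opening: 0.144
grip_force: 58.7
```

Run:
```python
from plant import env
from h import *
go(env.get_obs(),.6576,.0269,.21)
```

```text
t 12.3 pos [ 0.543  -0.1388  0.2145] yang 40.1 tilt [ 0. -0. -1.] F [-0.4  0.5 -2.1] T [-0.09 -0.03  0.02] op 12.3 gf 58.7 q [-0.48 -0.01 -0.19  1.4   0.    0.39]
tool shift mm [ 52.9 194.4   4.5]
```

Call:
send_rows(series=[{"claw": 5, "travel": [10.6, 39, 0], "angular": [0, 0, 0]}, {"claw": 5, "travel": [10.6, 39, 0], "angular": [0, 0, 0]}, {"claw": 5, "travel": [10.6, 39, 0], "angular": [0, 0, 0]}, {"claw": 5, "travel": [10.6, 39, 0], "angular": [0, 0, 0]}, {"claw": 5, "travel": [10.6, 38.4, 0], "angular": [0, 0, 0]}, {"claw": 5, "travel": [0, 0, 20], "angular": [0, 0, 0]}, {"claw": 5, "travel": [0, 0, 20], "angular": [0, 0, 0]}, {"claw": 5, "travel": [0, 0, 16], "angular": [0, 0, 0]}, {"claw": 5, "travel": [0, 0, 0], "angular": [0, 0, 0]}, {"claw": 5, "travel": [0, 0, 0], "angular": [0, 0, 0]}])

```text
time: 13.3
eef_pos: [0.657, 0.027, 0.1582]
tool_rot: [0.421, 0.907, 0.0, -0.0]
wrist_force: [-0.7, 0.1, -1.4]
opening: 0.148
grip_force: 59.0
```

Run:
```python
from plant import env
from h import *
go(env.get_obs(),.6576,.0269,.158)
r=env.get_image("wrist");np.savez("w6.npz",**r)
print(proj(r,[.5496,.1544,.111]))
cv2.imwrite("pics/w6.png",cv2.resize(r["frame"][0:300,220:420],(400,600)))
```

```text
t 13.3 pos [0.657  0.027  0.1582] yang 40.17 tilt [-0.  0. -1.] F [-0.7  0.1 -1.4] T [-0.06 -0.05  0.03] op 12.6 gf 59.0 q [-0.16  0.3   0.05  1.32  0.    0.71]
tool shift mm [-0.5  0.4  0.2]
[ 318.69769944 -212.39492389]
```

View pics/w6.png

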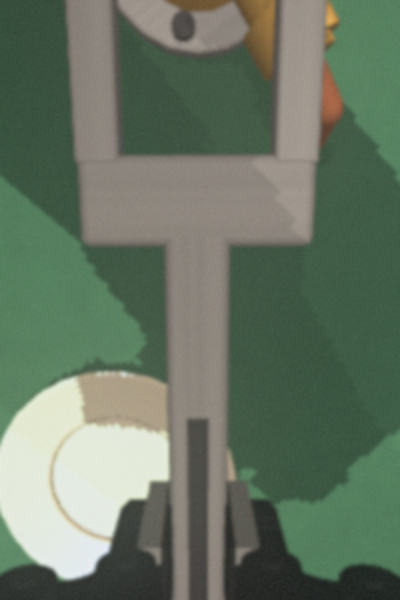

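The wrench is straight in the grip: the handle is at crop x≈198 and the jaw opening runs 118–277, so its mid 197.5 is on the tool's centre line. Throat front edge is at crop row 157, and the nut is still ahead, outside the frame.

Run:
```python
from plant import env
from h import *
r=dict(np.load("w6.npz"));o=env.get_obs();M=show(o)
th=plane(r,318.8,78.5,.1043);print("throat in tool mm",(th-o["eef_pos"])@M*1000)
for v in (5,60):
    L=plane(r,220+59.5,v,.1043);R=plane(r,220+138,v,.1043);print(np.hypot(*(L-R)[:2]),((L+R)/2-o["eef_pos"])@M*1000)
print("axis in tool",(np.array([.5496,.1544,.1])-o["eef_pos"])@M*1000)
```

```text
t 13.35 pos [0.6575 0.027  0.159 ] yang 40.18 tilt [ 0.001 -0.    -1.   ] F [ 1.5 -0.1 -1.7] T [-0.01 -0.07  0.02] op 12.2 gf 59.0 q [-0.16  0.3   0.05  1.32  0.    0.71]
throat in tool mm [88.90089067 -0.23934971 54.67043712]
0.029065005361936135 [114.04049623  -0.25319897  54.64857521]
0.030554754791333755 [95.55287786 -0.25652097 54.66464096]
axis in tool [167.0164832   -0.26995784  58.90251994]
```

Call:
send_rows(series=[{"claw": 5, "travel": [10, -0.3, 0], "angular": [0, 0, 0]}, {"claw": 5, "travel": [10, 0, 0], "angular": [0, 0, 0]}, {"claw": 5, "travel": [8, 0, 0], "angular": [0, 0, 0]}, {"claw": 5, "travel": [8, 0, 0], "angular": [0, 0, 0]}, {"claw": 5, "travel": [4, 0, 0], "angular": [0, 0, 0]}, {"claw": 5, "travel": [0, 0, 0], "angular": [0, 0, 0]}])

```text
time: 13.95
eef_pos: [0.6307, 0.0583, 0.1581]
tool_rot: [0.42, 0.907, 0.0, 0.0]
wrist_force: [-0.1, 0.0, -1.3]
opening: 0.146
grip_force: 59.0
```

Run:
```python
from plant import env
from h import *
o=env.get_obs();M=show(o);print("axis in tool",(np.array([.5496,.1544,.1])-o["eef_pos"])@M*1000)
```

```text
t 13.95 pos [0.6307 0.0583 0.1581] yang 40.27 tilt [ 0.  0. -1.] F [-0.1  0.  -1.3] T [ 0.03 -0.05 -0.03] op 12.5 gf 59.0 q [-0.11  0.23 -0.03  1.31  0.    0.75]
axis in tool [125.74348811   0.1733566   58.0827121 ]
```

Call:
send_rows(series=[{"claw": 5, "travel": [6, 0, 0], "angular": [0, 0, 0]}, {"claw": 5, "travel": [6, 0, 0], "angular": [0, 0, 0]}, {"claw": 5, "travel": [4, 0, 0], "angular": [0, 0, 0]}, {"claw": 5, "travel": [1, 0, 0], "angular": [0, 0, 0]}, {"claw": 5, "travel": [0, 0, 0], "angular": [0, 0, 0]}])

```text
time: 14.45
eef_pos: [0.62, 0.0709, 0.1579]
tool_rot: [0.421, 0.907, 0.0, -0.0]
wrist_force: [1.4, -0.3, -1.1]
opening: 0.145
grip_force: 59.0
```

Run:
```python
from plant import env
from h import *
o=env.get_obs();M=show(o);print("axis in tool",(np.array([.5496,.1544,.1])-o["eef_pos"])@M*1000)
r=env.get_image("wrist");np.savez("w7.npz",**r);s=env.get_image("scene");np.savez("s7.npz",**s)
x,y=proj(s,[.5496,.1544,.1]).astype(int)
a=cv2.resize(r["frame"][0:160,240:400],(400,400));b=cv2.resize(s["frame"][y-30:y+30,x-30:x+30],(400,400),interpolation=cv2.INTER_CUBIC)
cv2.imwrite("pics/w7.png",np.hstack([a,b]))
```

```text
t 14.45 pos [0.62   0.0709 0.1579] yang 40.24 tilt [ 0.  0. -1.] F [ 1.4 -0.3 -1.1] T [ 0.06 -0.05 -0.03] op 12.4 gf 59.0 q [-0.1   0.2  -0.06  1.31  0.    0.77]
axis in tool [109.24605113   0.22546763  57.93404591]
```

Call:
send_rows(series=[{"claw": 5, "travel": [0.1, -3.8, 0], "angular": [0, 0, 2]}, {"claw": 5, "travel": [0, -1.9, 0], "angular": [0, 0, 1]}, {"claw": 5, "travel": [0, 0, 0], "angular": [0, 0, 0]}])

```text
time: 14.85
eef_pos: [0.6157, 0.067, 0.1579]
tool_rot: [0.445, 0.896, 0.0, 0.0]
wrist_force: [0.6, 1.6, -2.0]
opening: 0.15
grip_force: 59.0
```

```bash
cat > f.py <<'E'
from plant import env
from h import *
o=env.get_obs();M=show(o);print("axis in tool",((np.array([.5496,.1544,.1])-o["eef_pos"])@M*1000).round(2),"F tool",(o["wrist_force"]@M).round(1),"Tz axis",round(float(o["torque"][2]+np.cross(o["eef_pos"]-[.5496,.1544,.1],o["wrist_force"])[2]),2))
E
python3 f.py
```

```text
t 14.85 pos [0.6157 0.067  0.1579] yang 37.21 tilt [ 0.  0. -1.] F [ 0.6  1.6 -2. ] T [ 0.29 -0.19 -0.13] op 12.8 gf 59.0 q [-0.1   0.19 -0.08  1.31  0.    0.82]
axis in tool [109.56   0.21  57.95] F tool [0.9 1.4 2. ] Tz axis 0.03
```

Call:
send_rows(series=[{"claw": 5, "travel": [0, -1.9, 0], "angular": [0, 0, 1]}, {"claw": 5, "travel": [0, 0, 0], "angular": [0, 0, 0]}])

```text
time: 15.05
eef_pos: [0.6142, 0.0659, 0.1579]
tool_rot: [0.452, 0.892, 0.0, 0.0]
wrist_force: [0.7, 1.8, -2.8]
opening: 0.145
grip_force: 59.1
```

```bash
python3 f.py
```

```text
t 15.05 pos [0.6142 0.0659 0.1579] yang 36.19 tilt [ 0.  0. -1.] F [ 0.7  1.8 -2.8] T [ 0.29 -0.29 -0.14] op 12.4 gf 59.1 q [-0.1   0.18 -0.08  1.31  0.    0.83]
axis in tool [109.54   0.15  57.93] F tool [1.  1.6 2.8] Tz axis 0.04
```

Call:
send_rows(series=[{"claw": 5, "travel": [0, -1.9, 0], "angular": [0, 0, 1]}, {"claw": 5, "travel": [0, 0, 0], "angular": [0, 0, 0]}])

```text
time: 15.25
eef_pos: [0.6126, 0.0648, 0.1579]
tool_rot: [0.46, 0.888, 0.0, 0.0]
wrist_force: [2.0, 1.5, -1.7]
opening: 0.148
grip_force: 59.1
```

```bash
python3 f.py
```

```text
t 15.25 pos [0.6126 0.0648 0.1579] yang 35.18 tilt [ 0.  0. -1.] F [ 2.   1.5 -1.7] T [ 0.35 -0.31 -0.22] op 12.7 gf 59.1 q [-0.11  0.18 -0.09  1.3   0.    0.85]
axis in tool [109.49   0.13  57.96] F tool [0.1 2.5 1.7] Tz axis 0.06
```

Call:
send_rows(series=[{"claw": 5, "travel": [0, -1.9, 0], "angular": [0, 0, 1]}, {"claw": 5, "travel": [0, 0, 0], "angular": [0, 0, 0]}])

```text
time: 15.45
eef_pos: [0.611, 0.0638, 0.1579]
tool_rot: [0.468, 0.884, 0.0, -0.0]
wrist_force: [1.5, 2.8, -2.2]
opening: 0.147
grip_force: 59.1
```

```bash
python3 f.py
```

```text
t 15.45 pos [0.611  0.0638 0.1579] yang 34.18 tilt [ 0.  0. -1.] F [ 1.5  2.8 -2.2] T [ 0.61 -0.34 -0.27] op 12.5 gf 59.1 q [-0.11  0.17 -0.1   1.3   0.    0.87]
axis in tool [1.0941e+02 9.0000e-02 5.7970e+01] F tool [1.5 2.8 2.2] Tz axis 0.03
```

Call:
send_rows(series=[{"claw": 5, "travel": [0, -1.9, 0], "angular": [0, 0, 1]}, {"claw": 5, "travel": [0, 0, 0], "angular": [0, 0, 0]}])

```text
time: 15.65
eef_pos: [0.6094, 0.0628, 0.1579]
tool_rot: [0.476, 0.88, 0.0, -0.0]
wrist_force: [1.6, 4.5, -1.9]
opening: 0.149
grip_force: 59.1
```

```bash
python3 f.py
```

```text
t 15.65 pos [0.6094 0.0628 0.1579] yang 33.18 tilt [ 0.     0.001 -1.   ] F [ 1.6  4.5 -1.9] T [ 0.87 -0.34 -0.18] op 12.7 gf 59.1 q [-0.11  0.17 -0.1   1.3   0.    0.88]
axis in tool [1.0941e+02 6.0000e-02 5.7970e+01] F tool [2.9 3.8 1.9] Tz axis 0.23
```

Call:
send_rows(series=[{"claw": 5, "travel": [0, -1.9, 0], "angular": [0, 0, 1]}, {"claw": 5, "travel": [0, 0, 0], "angular": [0, 0, 0]}])

```text
time: 15.85
eef_pos: [0.6079, 0.0618, 0.158]
tool_rot: [0.483, 0.876, 0.0, 0.0]
wrist_force: [1.4, 4.2, -2.0]
opening: 0.148
grip_force: 59.0
```

```bash
python3 f.py
```

```text
t 15.85 pos [0.6079 0.0618 0.158 ] yang 32.21 tilt [ 0.     0.001 -1.   ] F [ 1.4  4.2 -2. ] T [ 0.96 -0.45 -0.13] op 12.6 gf 59.0 q [-0.11  0.16 -0.11  1.3   0.    0.9 ]
axis in tool [ 1.0939e+02 -3.0000e-02  5.8000e+01] F tool [2.8 3.4 2. ] Tz axis 0.24
```

Call:
send_rows(series=[{"claw": 5, "travel": [0, -1.9, 0], "angular": [0, 0, 1]}, {"claw": 5, "travel": [0, 0, 0], "angular": [0, 0, 0]}])

```text
time: 16.05
eef_pos: [0.6064, 0.0608, 0.158]
tool_rot: [0.491, 0.871, 0.0, 0.0]
wrist_force: [2.8, 5.1, -2.3]
opening: 0.145
grip_force: 59.0
```

```bash
python3 f.py
```

```text
t 16.05 pos [0.6064 0.0608 0.158 ] yang 31.22 tilt [ 0.001  0.001 -1.   ] F [ 2.8  5.1 -2.3] T [ 0.98 -0.51 -0.16] op 12.4 gf 59.0 q [-0.11  0.16 -0.11  1.3   0.    0.91]
axis in tool [109.47  -0.15  58.06] F tool [2.9 5.  2.3] Tz axis 0.4
```

Call:
send_rows(series=[{"claw": 5, "travel": [0, -1.9, 0], "angular": [0, 0, 1]}, {"claw": 5, "travel": [0, 0, 0], "angular": [0, 0, 0]}])

```text
time: 16.25
eef_pos: [0.6048, 0.06, 0.158]
tool_rot: [0.498, 0.867, 0.001, 0.0]
wrist_force: [3.5, 5.4, -1.5]
opening: 0.147
grip_force: 59.0
```

```bash
python3 f.py
```

```text
t 16.25 pos [0.6048 0.06   0.158 ] yang 30.24 tilt [ 0.001  0.001 -1.   ] F [ 3.5  5.4 -1.5] T [ 1.19 -0.59 -0.06] op 12.5 gf 59.0 q [-0.12  0.15 -0.12  1.3   0.    0.93]
axis in tool [109.3   -0.24  58.1 ] F tool [2.9 5.8 1.5] Tz axis 0.57
```

Call:
send_rows(series=[{"claw": 5, "travel": [0, -1.9, 0], "angular": [0, 0, 1]}, {"claw": 5, "travel": [0, 0, 0], "angular": [0, 0, 0]}])

```text
time: 16.45
eef_pos: [0.6032, 0.0591, 0.1581]
tool_rot: [0.506, 0.863, 0.001, 0.0]
wrist_force: [3.7, 6.5, -1.6]
opening: 0.144
grip_force: 59.0
```

```bash
python3 f.py
```

```text
t 16.45 pos [0.6032 0.0591 0.1581] yang 29.24 tilt [ 0.001  0.001 -1.   ] F [ 3.7  6.5 -1.6] T [ 1.21 -0.65 -0.09] op 12.3 gf 59.0 q [-0.12  0.15 -0.12  1.3   0.    0.94]
axis in tool [109.32  -0.33  58.13] F tool [3.9 6.4 1.6] Tz axis 0.61
```

Call:
send_rows(series=[{"claw": 5, "travel": [0.4, -9.5, 0], "angular": [0, 0, 5]}, {"claw": 5, "travel": [0.4, -9.5, 0], "angular": [0, 0, 5]}, {"claw": 5, "travel": [0.4, -9.5, 0], "angular": [0, 0, 5]}, {"claw": 5, "travel": [0, 0, 0], "angular": [0, 0, 0]}])

```text
time: 16.85
eef_pos: [0.5763, 0.0484, 0.1582]
tool_rot: [0.615, 0.788, 0.001, 0.0]
wrist_force: [3.1, 6.5, -2.7]
opening: 0.144
grip_force: 59.0
```

```bash
python3 f.py
```

```text
t 16.85 pos [0.5763 0.0484 0.1582] yang 14.08 tilt [ 0.001  0.001 -1.   ] F [ 3.1  6.5 -2.7] T [ 1.26 -0.77 -0.17] op 12.3 gf 59.0 q [-0.14  0.06 -0.21  1.3   0.    1.18]
axis in tool [109.29  -0.2   58.25] F tool [5.6 4.6 2.7] Tz axis 0.34
```

Call:
send_rows(series=[{"claw": 5, "travel": [0.4, -9.5, 0], "angular": [0, 0, 5]}, {"claw": 5, "travel": [0.4, -9.5, 0], "angular": [0, 0, 5]}, {"claw": 5, "travel": [0.4, -9.5, 0], "angular": [0, 0, 5]}, {"claw": 5, "travel": [0.4, -9.5, 0], "angular": [0, 0, 5]}, {"claw": 5, "travel": [0.4, -9.5, 0], "angular": [0, 0, 5]}, {"claw": 5, "travel": [0.4, -9.5, 0], "angular": [0, 0, 5]}, {"claw": 5, "travel": [0.4, -9.5, 0], "angular": [0, 0, 5]}, {"claw": 5, "travel": [0, 0, 0], "angular": [0, 0, 0]}])

```text
time: 17.65
eef_pos: [0.5114, 0.0522, 0.1585]
tool_rot: [0.824, 0.567, 0.001, 0.0]
wrist_force: [5.9, 6.3, -3.3]
opening: 0.145
grip_force: 59.0
```

```bash
python3 f.py
```

```text
t 17.65 pos [0.5114 0.0522 0.1585] yang -20.89 tilt [ 0.002  0.001 -1.   ] F [ 5.9  6.3 -3.3] T [ 0.98 -1.21  0.  ] op 12.3 gf 59.0 q [-0.15 -0.14 -0.41  1.3   0.    1.78]
axis in tool [109.    -0.85  58.61] F tool [8.  3.2 3.3] Tz axis 0.36
```

Call:
send_rows(series=[{"claw": 5, "travel": [0.2, -6.7, 0], "angular": [0, 0, 3.5]}, {"claw": 5, "travel": [0.2, -6.7, 0], "angular": [0, 0, 3.5]}, {"claw": 5, "travel": [0, 0, 0], "angular": [0, 0, 0]}])

```text
time: 17.95
eef_pos: [0.4995, 0.0576, 0.1585]
tool_rot: [0.856, 0.516, 0.001, 0.001]
wrist_force: [7.2, 4.2, -3.3]
opening: 0.146
grip_force: 59.0
```

```bash
python3 f.py
```

```text
t 17.95 pos [0.4995 0.0576 0.1585] yang -27.84 tilt [ 0.003  0.    -1.   ] F [ 7.2  4.2 -3.3] T [ 0.88 -1.26  0.01] op 12.4 gf 59.0 q [-0.15 -0.17 -0.44  1.3   0.    1.91]
axis in tool [108.91  -1.07  58.65] F tool [7.  4.4 3.3] Tz axis 0.5
```

Call:
send_rows(series=[{"claw": 5, "travel": [0.2, 7.4, 0], "angular": [0, 0, -4]}, {"claw": 5, "travel": [0.2, 7.2, 0], "angular": [0, 0, -4]}, {"claw": 5, "travel": [0, 0, 0], "angular": [0, 0, 0]}])

```text
time: 18.25
eef_pos: [0.5127, 0.0504, 0.158]
tool_rot: [0.818, 0.575, -0.0, 0.001]
wrist_force: [1.5, -0.8, -1.8]
opening: 0.143
grip_force: 59.1
```

```bash
python3 f.py
```

```text
t 18.25 pos [0.5127 0.0504 0.158 ] yang -19.75 tilt [ 0.    -0.001 -1.   ] F [ 1.5 -0.8 -1.8] T [-0.24 -0.26 -0.18] op 12.2 gf 59.1 q [-0.16 -0.13 -0.4   1.3  -0.    1.76]
axis in tool [110.39  -0.44  57.9 ] F tool [-0.3  1.7  1.8] Tz axis 0.0
```

Call:
send_rows(series=[{"claw": 5, "travel": [-6, 0, 0], "angular": [0, 0, 0]}, {"claw": 5, "travel": [-10, 0, 0], "angular": [0, 0, 0]}, {"claw": 5, "travel": [-15, 0, 0], "angular": [0, 0, 0]}, {"claw": 5, "travel": [-15, 0, 0], "angular": [0, 0, 0]}, {"claw": 5, "travel": [-14, 0, 0], "angular": [0, 0, 0]}, {"claw": 5, "travel": [0, 0, -25], "angular": [0, 0, 0]}, {"claw": 5, "travel": [0, 0, -25], "angular": [0, 0, 0]}, {"claw": 5, "travel": [0, 0, -25], "angular": [0, 0, 0]}, {"claw": 5, "travel": [0, 0, 0], "angular": [0, 0, 0]}, {"claw": 5, "travel": [0, 0, 0], "angular": [0, 0, 0]}])

```text
time: 19.25
eef_pos: [0.4918, -0.0057, 0.2328]
tool_rot: [0.818, 0.575, 0.0, 0.0]
wrist_force: [-0.2, 0.2, -2.0]
opening: 0.146
grip_force: 59.2
```

Run:
```python
exec(open("f.py").read())
L=[]
for n in("scene","side","wrist"):
    r=env.get_image(n);np.savez(f"x8_{n}.npz",**r)
    print(n,proj(r,[.5496,.1544,.095]))
    x,y=proj(r,[.5496,.1544,.095]).astype(int);h={"scene":20,"side":20,"wrist":60}[n]
    if h<=y<400-h and h<=x<640-h: L.append(cv2.resize(r["frame"][y-h:y+h,x-h:x+h],(400,400),interpolation=cv2.INTER_CUBIC))
    print([(a,proj(r,[.5496+.028*np.cos(np.radians(a)),.1544+.028*np.sin(np.radians(a)),.085]).round(1).tolist()) for a in(-17,-67,-77,-87)])
cv2.imwrite("pics/w8.png",np.hstack(L[:2]))
```

```text
t 19.25 pos [ 0.4918 -0.0057  0.2328] yang -19.81 tilt [ 0. -0. -1.] F [-0.2  0.2 -2. ] T [-0.02  0.08 -0.01] op 12.5 gf 59.2 q [-0.28 -0.23 -0.35  1.45 -0.    1.64]
axis in tool [1.7022e+02 1.1000e-01 1.3282e+02] F tool [ 0.2 -0.2  2. ] Tz axis -0.05
scene [398.49884909 173.5839338 ]
[(-17, [399.1, 188.3]), (-67, [387.5, 184.0]), (-77, [385.9, 182.3]), (-87, [384.7, 180.5])]
side [301.74688252 170.85231097]
[(-17, [313.1, 175.6]), (-67, [307.3, 179.1]), (-77, [305.4, 179.4]), (-87, [303.4, 179.6])]
wrist [320.64425648 -54.69911208]
[(-17, [365.6, -48.3]), (-67, [350.1, -7.0]), (-77, [344.0, -1.6]), (-87, [337.2, 2.5])]
```

View pics/w8.png

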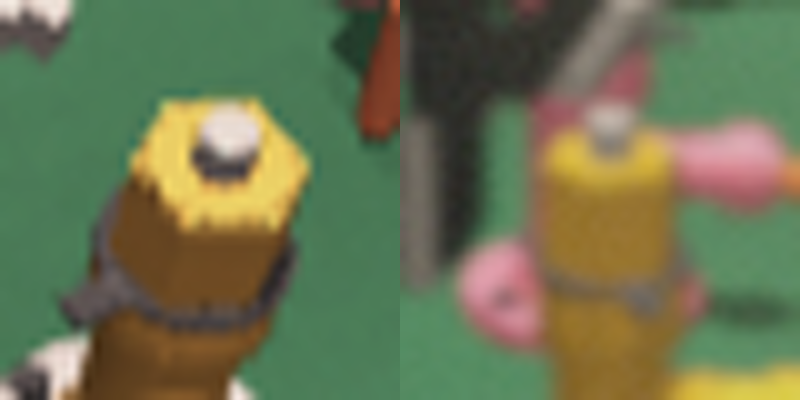

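The tab, in the scene at crop (75,303) and in the side view at crop (643,297), now stands at about -76°. It started at about -16°, so the washer has turned ≈60°. Returning the wrench.

Call:
send_rows(series=[{"claw": 5, "travel": [0, 0, 0], "angular": [0, 0, 7]}, {"claw": 5, "travel": [0, 0, 0], "angular": [0, 0, 7]}, {"claw": 5, "travel": [0, 0, 0], "angular": [0, 0, 7]}, {"claw": 5, "travel": [0, 0, 0], "angular": [0, 0, 7]}, {"claw": 5, "travel": [0, 0, 0], "angular": [0, 0, 7]}, {"claw": 5, "travel": [0, 0, 0], "angular": [0, 0, 7]}, {"claw": 5, "travel": [0, 0, 0], "angular": [0, 0, 7]}, {"claw": 5, "travel": [0, 0, 0], "angular": [0, 0, 7]}, {"claw": 5, "travel": [0, 0, 0], "angular": [0, 0, 0]}, {"claw": 5, "travel": [0, 0, 0], "angular": [0, 0, 0]}])

```text
time: 20.4
eef_pos: [0.4916, -0.0052, 0.2321]
tool_rot: [0.992, 0.126, -0.001, -0.0]
wrist_force: [-0.6, 0.2, -1.6]
opening: 0.149
grip_force: 59.2
```

Run:
```python
from plant import env
from h import *
go(env.get_obs(),.544,-.139,.1037)
r=dict(np.load("x8_scene.npz"))
c=np.array([(160,100),(262,98),(308,160),(285,228),(182,230),(133,165)])/10.+[378,153]
P=np.array([plane(r,*q,.111) for q in c]);d=P-P.mean(0);print((np.degrees(np.arctan2(d[:,1],d[:,0]))%60).round(1))
```

```text
t 20.4 pos [ 0.4916 -0.0052  0.2321] yang -75.57 tilt [-0.001  0.    -1.   ] F [-0.6  0.2 -1.6] T [-0.11  0.04  0.02] op 12.7 gf 59.2 q [-0.28 -0.23 -0.36  1.45  0.    2.61]
tool shift mm [ 17.5 142.8 128.3]
[16.7 12.  16.2 16.6 13.  15.3]
```

Run:
```python
from h import *
C=np.array([.5496,.1544])
for n,lo,hi in(("scene0",-60,30),("s4",-60,30),("x8_scene",-120,-40),("side0",-60,30),("x8_side",-120,-40)):
    r=dict(np.load(n+".npz"));f=cv2.cvtColor(r["frame"],cv2.COLOR_BGR2HSV)
    A=np.arange(lo,hi,4);row=[]
    for a in A:
        t=np.radians(a);v=[]
        for rr in(.025,.027,.029):
            u=proj(r,[C[0]+rr*np.cos(t),C[1]+rr*np.sin(t),.085]).astype(np.float32)
            v.append(cv2.remap(f[...,1],u[:1].reshape(1,1),u[1:].reshape(1,1),cv2.INTER_LINEAR)[0,0])
        row.append(float(np.mean(v)))
    row=np.array(row);w=np.clip(np.median(row)-row,0,None);w[w<.5*w.max()]=0
    print(n,"S:",[(int(a),int(x)) for a,x in zip(A,row)],"centroid",round(float((A*w).sum()/w.sum()),1))
```

```text
scene0 S: [(-60, 173), (-56, 173), (-52, 173), (-48, 173), (-44, 172), (-40, 172), (-36, 173), (-32, 166), (-28, 115), (-24, 32), (-20, 31), (-16, 28), (-12, 52), (-8, 134), (-4, 138), (0, 131), (4, 110), (8, 107), (12, 98), (16, 101), (20, 102), (24, 102), (28, 101)] centroid -18.4
s4 S: [(-60, 171), (-56, 171), (-52, 172), (-48, 171), (-44, 170), (-40, 173), (-36, 171), (-32, 139), (-28, 73), (-24, 27), (-20, 30), (-16, 43), (-12, 117), (-8, 159), (-4, 143), (0, 134), (4, 111), (8, 109), (12, 94), (16, 99), (20, 102), (24, 101), (28, 100)] centroid -20.3
x8_scene S: [(-120, 100), (-116, 100), (-112, 101), (-108, 100), (-104, 101), (-100, 100), (-96, 100), (-92, 97), (-88, 87), (-84, 63), (-80, 34), (-76, 31), (-72, 28), (-68, 34), (-64, 101), (-60, 163), (-56, 172), (-52, 173), (-48, 171), (-44, 171)] centroid -75.2
side0 S: [(-60, 119), (-56, 109), (-52, 96), (-48, 81), (-44, 67), (-40, 57), (-36, 52), (-32, 48), (-28, 47), (-24, 46), (-20, 50), (-16, 56), (-12, 62), (-8, 68), (-4, 73), (0, 79), (4, 82), (8, 83), (12, 85), (16, 86), (20, 86), (24, 86), (28, 87)] centroid -26.6
x8_side S: [(-120, 134), (-116, 132), (-112, 133), (-108, 135), (-104, 138), (-100, 138), (-96, 130), (-92, 116), (-88, 92), (-84, 60), (-80, 48), (-76, 55), (-72, 73), (-68, 100), (-64, 114), (-60, 114), (-56, 106), (-52, 95), (-48, 80), (-44, 68)] centroid -72.5
```

The washer turned about 57° in total (≈2.5° by hand), within the measuring error of one flat. Laying the wrench back.

Call:
send_rows(series=[{"claw": 5, "travel": [4.4, 35.7, 0], "angular": [0, 0, 0.2]}, {"claw": 5, "travel": [4.4, 35.7, 0], "angular": [0, 0, 0]}, {"claw": 5, "travel": [4.4, 35.7, 0], "angular": [0, 0, 0]}, {"claw": 5, "travel": [4.4, 35.7, 0], "angular": [0, 0, 0]}, {"claw": 5, "travel": [0, 0, 40], "angular": [0, 0, 0]}, {"claw": 5, "travel": [0, 0, 40], "angular": [0, 0, 0]}, {"claw": 5, "travel": [0, 0, 15], "angular": [0, 0, 0]}, {"claw": 5, "travel": [0, 0, 0], "angular": [0, 0, 0]}, {"claw": 5, "travel": [0, 0, 0], "angular": [0, 0, 0]}])

```text
time: 21.3
eef_pos: [0.5443, -0.1395, 0.1393]
tool_rot: [0.992, 0.123, 0.001, 0.0]
wrist_force: [1.1, -0.6, -1.1]
opening: 0.149
grip_force: 59.3
```

Run:
```python
from plant import env
from h import *
go(env.get_obs(),.544,-.139,.1037)
```

```text
t 21.3 pos [ 0.5443 -0.1395  0.1393] yang -75.89 tilt [ 0.001 -0.001 -1.   ] F [ 1.1 -0.6 -1.1] T [-0.04  0.06 -0.01] op 12.7 gf 59.3 q [-0.48  0.02 -0.29  1.26  0.    2.41]
tool shift mm [-0.2 -0.6 35.6]
```

Call:
send_rows(series=[{"claw": 5, "travel": [0, -0.5, 15], "angular": [0, 0, 0]}, {"claw": 5, "travel": [0, 0, 10], "angular": [0, 0, 0]}, {"claw": 5, "travel": [0, 0, 5], "angular": [0, 0, 0]}, {"claw": 5, "travel": [0, 0, 3], "angular": [0, 0, 0]}, {"claw": 5, "travel": [0, 0, 1.5], "angular": [0, 0, 0]}, {"claw": 5, "travel": [0, 0, 0], "angular": [0, 0, 0]}])

```text
time: 21.9
eef_pos: [0.5438, -0.139, 0.1038]
tool_rot: [0.993, 0.122, 0.0, 0.0]
wrist_force: [-0.6, -0.4, 0.2]
opening: 0.15
grip_force: 59.5
```

Run:
```python
from plant import env
from h import *
go(env.get_obs(),.544,-.139,.1037)
```

```text
t 21.9 pos [ 0.5438 -0.139   0.1038] yang -75.96 tilt [ 0. -0. -1.] F [-0.6 -0.4  0.2] T [0.08 0.06 0.04] op 12.8 gf 59.5 q [-0.48  0.05 -0.32  1.19  0.    2.41]
tool shift mm [0.2 0.1 0.1]
```

Just touching the posts with no side force. Release and lift.

Call:
send_rows(series=[{"claw": 20, "travel": [0, 0, 0], "angular": [0, 0, 0]}, {"claw": 30, "travel": [0, 0, 0], "angular": [0, 0, 0]}, {"claw": 45, "travel": [0, 0, 0], "angular": [0, 0, 0]}, {"claw": 45, "travel": [0, 0, 0], "angular": [0, 0, 0]}, {"claw": 45, "travel": [0, 0, -15], "angular": [0, 0, 0]}, {"claw": 45, "travel": [0, 0, -40], "angular": [0, 0, 0]}, {"claw": 45, "travel": [0, 0, -45], "angular": [0, 0, 0]}, {"claw": 45, "travel": [0, 0, -45], "angular": [0, 0, 0]}, {"claw": 45, "travel": [0, 0, 0], "angular": [0, 0, 0]}, {"claw": 45, "travel": [0, 0, 0], "angular": [0, 0, 0]}])

```text
time: 22.9
eef_pos: [0.5443, -0.1393, 0.2507]
tool_rot: [0.993, 0.122, 0.001, 0.001]
wrist_force: [0.6, -0.3, -0.8]
opening: 0.53
grip_force: 0.0
```

Run:
```python
from plant import env
from h import *
show(env.get_obs())
for n in("scene","side"):
    r=env.get_image(n);P=cloud(r);hsv=cv2.cvtColor(r["frame"],cv2.COLOR_BGR2HSV)
    m=(P[...,2]>.044)&(P[...,2]<.056)&(hsv[...,1]<70)&(abs(P[...,0]-.5)<.25)&(abs(P[...,1]+.1)<.2)
    q=P[m];print(n,m.sum(),cv2.minAreaRect(q[:,:2].astype(np.float32)*1000),np.median(q[:,2]))
    r0=dict(np.load(n+"0.npz"));d=cv2.absdiff(r["frame"],r0["frame"]).max(-1)
    u,v=proj(r,[.565,-.133,.05]).astype(int);print("diff px near wrench",(d[v-45:v+45,u-60:u+60]>40).sum())
```

```text
t 22.9 pos [ 0.5443 -0.1393  0.2507] yang -75.97 tilt [ 0.003 -0.002 -1.   ] F [ 0.6 -0.3 -0.8] T [-0.02  0.03  0.02] op 45.2 gf 0.0 q [-0.48 -0.02 -0.13  1.46  0.    2.41]
scene 1112 ((566.0277099609375, -135.2506866455078), (215.50003051757812, 51.772239685058594), 15.0462646484375) 0.05045400175553805
diff px near wrench 3510
side 969 ((565.2305297851562, -133.97589111328125), (215.19924926757812, 52.3000373840332), 13.67490005493164) 0.048740829372344974
diff px near wrench 1427
```

```bash
python3 -c "
from plant import env
print(env.job_done())"
```

```text
the job is handed in; nothing more can be done
None
```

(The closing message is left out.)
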